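# Pop and open the photometer lid

### The job

Open the sample lid of the bench photometer: press the release tab in front of the lid down with a fingertip so that the lid springs up by itself, then push the raised lid over backwards until it is fully open against its stop and stays there. Do not shift, tip or lift the cuvette in the well or the beaker, tape roll and tube rack around the instrument, and finish with the hand away from everything.

Things in the scene. Friction and masses are not known exactly. Their poses are not given: they have to be found in the camera images.
- photometer: Bench photometer, a fixed white box 220 (x) by 170 (y) by 80 mm high. Its x points to its rear (away from the operator), y left, z up; origin on the table; it spans x -125 to 95 mm, y -85 to 85 mm. Display and flat keys lie at the deck's front edge (x -120 to -84 mm); release tab and lid stand behind them on the deck's centre line.
- release_tab (a joint): Travel of the black ribbed release tab, a push key 34 (x) by 38 mm (y) that stands 13.5 mm above the deck: 0 at rest, 0.006 m fully down; it springs back when let go. Going down it draws back the steel hook that holds the lid, which is freed at about 0.0035 m. It takes 2 N to start and about 4.5 N to go fully down.
- tab_pad (a point): Middle of the top face of the release tab, 93.5 mm above the table at rest, 32 mm in front of the lid's front face. Press here, straight down. Moves with the tab.
- lid (a joint): Lid angle: 0 latched shut, 1.95 rad fully open at its stop. A black hollow hood 80 (x) by 78 (y) by 16 mm high, 0.1 kg, 3 mm walls, open underneath, hinged along the photometer's y at the foot of its rear edge. Once released, a spring lifts it within about 1 s to 0.75 rad, where it rests. Let go below 1.2 rad it falls back there; past 1.4 rad it falls fully open.
- lid_lip (a point): Middle of the lid's lower front edge (its lip), 80 mm from the hinge axis; moves with the lid. 81 mm above the table when shut; at 0.75 rad it is 54 mm higher and 21 mm farther back and faces the front, so it can be pushed to the rear, with 1 to 3 N (damped). A small latch ledge (24 mm wide, 4 mm thick) juts 5 mm from the front face just above it.
- lid_hinge (a point): Middle of the lid's hinge axis, 81 mm above the table, 55 mm behind the photometer's origin.
- cuvette: Clear cuvette 12.5 by 12.5 by 45 mm, loose and upright in the well under the lid; its top stands 5 mm above the deck. Origin at the centre of its foot. Stays where it is.
- beaker: Glass beaker, 68 mm across, 90 mm high, beside the photometer. Origin at the centre of its foot. Leave alone.
- tape_roll: White roll of tape standing on its end, 90 mm across, 55 mm high, beside the photometer. Origin at the centre of its foot. Leave alone.
- tube_rack: Grey metal test tube rack 70 (x) by 203 (y) mm, 91 mm high at its handles, tubes up to 111 mm, behind the photometer. Origin at the centre of its foot. Leave alone.

How it is judged:
By the outcome, as a careful person would: the job done as asked, in the order asked, and still so for the second after the job is handed in, with the robot touching nothing.
It also fails if it takes over 45 s, if anything falls off the work surface, if the arm or the gripper's body presses on something with over 40 N, if the wrist force passes 120 N, or if a joint passes its speed limit or range.

### The arm

A 6-joint arm with a two-finger parallel gripper is mounted at the origin on the work surface. World frame = base frame: x ahead of the robot, y to its left, z up, the work surface at z = 0. Lengths are in mm, angles in rad, forces in N, time in s.
With the tool pointing down it reaches from about 300 to 875 mm from the base axis. Payload 4.2 kg.
Tool frame: the origin (TCP) lies between the finger pads; the fingertips stand 25 mm ahead of it and the grasp point (between the pads) lies 6 mm ahead of it (bot.nose_length is the y of the fingertips in the tool frame, in mm); y points along the fingers, x is the direction in which the jaws open and shut, and the axes are right-handed (so a half turn about y gives the same grasp; the last joint's range is limited). The gripper opens to 85 mm and grips with 20 to 120 N. Pads are 22 mm wide; open, the fingers measure 114 mm over their backs; the gripper's body (76 mm by 85 mm) begins 54 mm behind the grasp point. The pads swing forward as they close: fully open they stand 13 mm farther back than shut.
Start: joints at [-1.156, 0.32, 1.565, -0, 1.257, -0.02], TCP at [242.211, -521.513, 227.938] pointing down, gripper open.
Joint ranges: [-3.11, 3.11], [-0.84, 2.01], [0.21, 2.61], [-1.34, 4.49], [0.05, 2.63], [-2.56, 2.56]. Speed limits (rad/s): [2.57, 2.57, 3.14, 3.14, 3.14, 3.14].

### API

Orientations are given as a unit quaternion [x, y, z, w].
In Python, from workcell import sense, cams, order, bot gives the robot as it stands.
- The arm moves only by the shell command python3 -m pendant 'ROWS' [OPENING] [FORCE]. ROWS is JSON, a list of rows, each a list of 4 numbers: the shift along the tool's x, y, z in mm, then the turn about the tool's y in rad. A call has 1 to 20 rows; each row is the pose to reach, as a shift and turn from the pose commanded when the call began, along the tool's axes at that moment; what a row does not reach only later rows make up. A row lasts 1/8 s, in which the tool goes at most 62.5 mm and 10.7 degrees, less where a joint would pass 70% of its speed; a pose out of reach is approached as far as the arm can. A call with a gripper value outside its range is refused whole. OPENING is the closure in counts, from 0 (fully open) to 255 (shut), set as the call begins (- or left out, the last holds). The fingers move at their own pace and stop on an object; FORCE is the grip in N (left out, the last holds). Time passes only in rows, so rows that repeat a pose let the fingers close. It gives the time, the measured TCP pose, the force and the opening at its end, in the units of the state.
- sense(): the state, without advancing time (a new reading comes with each control period).
- cams.capture(name): name is "scene" or "top" or "wrist"; returns a dict with "image" (420x560x3 uint8, red, green, blue), "fx", "fy", "cx", "cy" (pixels), "world_from_camera" (4x4, takes a point from camera to world coordinates); the wrist camera has in their place "mount" (4x4, takes a point from camera to tool coordinates, whose origin is the TCP and whose axes are the tool frame's). Camera axes: x right, y down, z forward; pixel columns grow to the right and rows downward; lengths in mm; the calibration is good to about 2 mm. A picture is of the moment at which its call begins: read the wrist's pose just before it. There is no depth.
- order.hand_in(): hands the job in, once; it reports no verdict.
The state is a dict: "clock": time; "joints": joint angles; "qd": joint speeds; "tau": joint torques, N m; "eef_pos": TCP position; "eef_rot": TCP orientation; "ft_force": force on the tool from outside, world axes, zero at the start; "torque": the same for the moment, N m; "grip_width": opening from 0.0 (shut) to 1.0 (fully open).
Only numpy, scipy, OpenCV 4.12 (cv2) and the standard library are available. Lean on these libraries where they do the work, as an engineer would, in place of code of your own. Each camera call takes 0.05 s, during which the arm holds its last target. There are 200 camera calls.

## Working session

There is one attempt and no reset: what is moved stays moved. The work goes in short steps, Python scripts to look and compute and a shell command to move; the robot and the scene stay as the last step left them, time stands still between calls to the robot, and variables do not carry over. Pictures are saved under pics/ and viewed, about 8 in all and at most 12, crops included, and the job is handed in when it is done.

```bash
mkdir -p pics; python3 - <<'E'
from workcell import sense,cams,bot
import cv2,numpy as np
s=sense();print(s,bot.nose_length)
for n in("top","scene"):
    c=cams.capture(n);cv2.imwrite(f"pics/{n}0.png",c["image"][:,:,::-1]);print(n,c["fx"],c["cx"],c["cy"],np.round(c["world_from_camera"],3).tolist())
E
```

```text
{'clock': 0.0, 'joints': array([-1.15597022e+00,  3.20301741e-01,  1.56570801e+00,  2.59280253e-05,
        1.25740766e+00, -1.99845273e-02]), 'qd': array([-1.34525979e-03,  5.33017103e-04, -4.54725270e-06, -2.69034087e-03,
        1.12063298e-04, -1.46168639e-03]), 'tau': array([-1.26991497e-03, -4.15531361e+01, -2.34162927e+01, -1.32934038e-04,
        8.32922640e-03, -1.63440120e-05]), 'eef_pos': array([ 242.02673684, -521.03128135,  227.06537033]), 'eef_rot': array([-0.59571169,  0.38091603, -0.37985209,  0.59644191]), 'ft_force': array([0.47960569, 0.25004907, 0.1797251 ]), 'torque': array([-0.02888904, -0.05062813,  0.01001311]), 'grip_width': 0.9967612010670872} 25.0
top 425.20051895152176 283.68533631698284 210.200968135896 [[-0.029, -0.998, 0.054, 564.594], [-0.999, 0.027, -0.034, 75.861], [0.032, -0.055, -0.998, 847.227], [0.0, 0.0, 0.0, 1.0]]
scene 423.60522054965725 274.800427081445 209.28840124842228 [[0.583, 0.453, -0.675, 1229.644], [0.813, -0.315, 0.491, -375.665], [0.01, -0.834, -0.551, 583.388], [0.0, 0.0, 0.0, 1.0]]
```

View pics/top0.png

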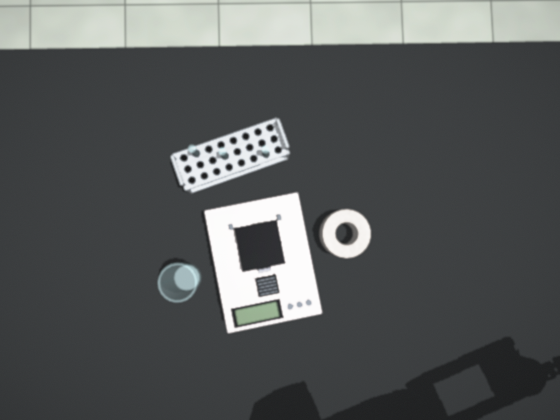

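View pics/scene0.png

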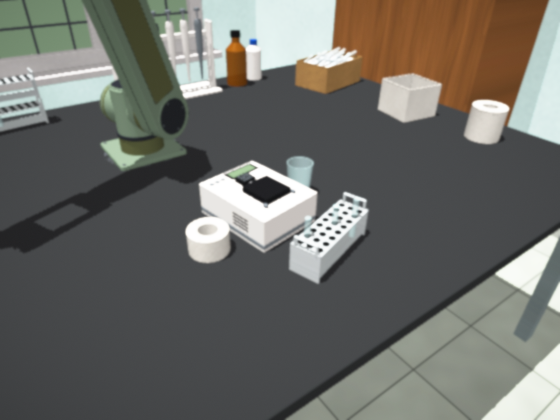

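Top view: the photometer deck corners are at about (205,210), (298,193), (322,314) and (228,333). The tab is at (267,286) and the lid at (260,246). The beaker is left, the tape roll right and the rack behind.

```bash
cat > h.py <<'E'
import numpy as np,cv2
from workcell import sense,cams,bot
from scipy.spatial.transform import Rotation as R
def ray(c,uv,z,T=None):
    T=c["world_from_camera"] if T is None else T
    d=T[:3,:3]@np.array([(uv[0]-c["cx"])/c["fx"],(uv[1]-c["cy"])/c["fy"],1]);o=T[:3,3]
    return o+d*(z-o[2])/d[2]
E
python3 - <<'E'
from h import *
c=cams.capture("top");im=c["image"]
m=(im.min(2)>150).astype(np.uint8);m[:100]=0
n,l,st,_=cv2.connectedComponentsWithStats(m);k=l[260,225]
cs,_=cv2.findContours((l==k).astype(np.uint8),0,2);r=cv2.minAreaRect(max(cs,key=cv2.contourArea));b=cv2.boxPoints(r);print(r,b.tolist())
P=np.array([ray(c,p,80) for p in b]);print(P.round(1).tolist())
P=P[np.argsort(P[:,0])];f=P[:2].mean(0);q=P[2:].mean(0);yaw=np.arctan2(*(q-f)[[1,0]]);print("front",f,"rear",q,"len",np.linalg.norm(q-f),"yaw",yaw)
roi=im[272:300,250:285];d=np.argwhere(roi.max(2)<90);t=d.mean(0)+[272,250];print("tab",t,ray(c,t[::-1],93.5))
roi=im[215:272,225:295];d=np.argwhere(roi.max(2)<60);t=d.mean(0)+[215,225];print("lid",t,ray(c,t[::-1],96))
s=sense();M=R.from_quat(s["eef_rot"]).as_matrix();print(M.round(3))
u=np.array([np.cos(yaw),np.sin(yaw),0]);org=(f+q)/2+u*15
print("org",org)
tab=org+u*(-57);print("tab from box",tab)
print("tab in tool",M.T@(tab-s["eef_pos"]), "turn",[ (a:=np.arctan2(M[1,0],M[0,0]))-yaw])
E
```

```text
((262.3461608886719, 262.2307434082031), (124.92595672607422, 97.07747650146484), 78.69007110595703) [[202.50001525878906, 210.49998474121094], [297.69232177734375, 191.46153259277344], [322.19232177734375, 313.96148681640625], [227.0, 332.99993896484375]]
[[609.5, 196.0, 80.0], [639.4, 23.6, 80.0], [418.4, -13.5, 80.0], [391.0, 156.9, 80.0]]
front [404.66492153  71.69860468  80.        ] rear [624.49029179 109.81305831  80.        ] len 223.1051433481925 yaw 0.1716783680433306
tab [281.47058824 264.21568627] [480.91206833  88.36943114  93.5       ]
lid [245.46771379 258.95346131] [544.31594744  95.9051831   96.        ]
[[ 0.421 -0.001  0.907]
 [-0.907  0.001  0.421]
 [-0.001 -1.     0.   ]]
org [529.35709809  93.31837575  80.        ]
tab from box [473.19503066  83.58070757  80.        ]
tab in tool [-450.94469152  147.90808449  464.35870587] turn [np.float64(-1.3077192677479776)]
```

```bash
python3 -m pendant '[[-40,0,41,0],[-80,0,83,0.1],[-120,0,124,0.2],[-160,0,165,0.263],[-200,0,206,0.263],[-240,0,247,0.263],[-280,0,288,0.263],[-320,0,330,0.263],[-360,0,371,0.263],[-400,0,412,0.263],[-430,0,443,0.263],[-451,0,464,0.263],[-451,0,464,0.263],[-451,0,464,0.263],[-451,0,464,0.263]]' 255 40
python3 - <<'E'
from h import *
s=sense();c=cams.capture("wrist");im=c["image"].copy()
M=R.from_quat(s["eef_rot"]).as_matrix();T=np.eye(4);T[:3,:3]=M;T[:3,3]=s["eef_pos"];W=T@c["mount"]
print(s["clock"],s["eef_pos"],M.round(3).tolist(),s["grip_width"],s["ft_force"])
yaw=.1717;u=np.array([np.cos(yaw),np.sin(yaw),0]);v=np.array([-u[1],u[0],0]);o=np.array([529.4,93.3,0])
def pr(p):
    q=np.linalg.inv(W)@np.r_[p,1];return q[0]/q[2]*c["fx"]+c["cx"],q[1]/q[2]*c["fy"]+c["cy"]
for x,y,z in[(-57,0,93.5),(-74,19,93.5),(-74,-19,93.5),(-40,19,93.5),(-40,-19,93.5),(-25,39,97),(-25,-39,97),(55,39,97),(55,-39,97)]:
    p=pr(o+u*x+v*y+[0,0,z]);print(np.round(p));cv2.circle(im,tuple(int(round(a)) for a in p),3,(255,0,0),-1)
cv2.imwrite("pics/w1.png",im[:,:,::-1])
E
```

```text
clock: 2.02
eef_pos: [472.7, 82.0, 227.9]
eef_rot: [0.541, -0.456, 0.456, -0.541]
ft_force: [-0.2, 0.0, -0.3]
grip_width: -0.0
2.025 [472.65500827  81.99354435 227.87148117] [[0.17, -0.0, 0.986], [-0.986, -0.0, 0.17], [0.0, -1.0, -0.0]] -0.00019862160864858022 [-0.18912388  0.0217184  -0.32073706]
[280. 197.]
[259. 214.]
[300. 214.]
[259. 179.]
[300. 179.]
[235. 163.]
[324. 163.]
[231.  64.]
[328.  64.]
```

View pics/w1.png

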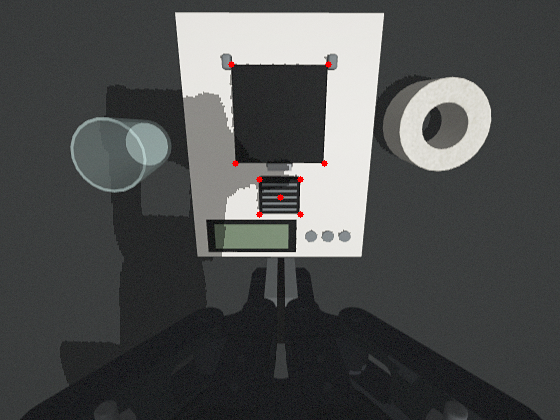

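The wrist view confirms the model: the projected tab and lid corners land on the real ones within about 1 px (tab centre at (280,197)). Next I press.

```bash
python3 -m pendant '[[-1.5,30,-2,0],[-1.5,60,-2,0],[-1.5,85,-2,0],[-1.5,100,-2,0],[-1.5,105,-2,0],[-1.5,107,-2,0],[-1.5,109,-2,0],[-1.5,110.5,-2,0],[-1.5,112,-2,0],[-1.5,113.5,-2,0],[-1.5,114.5,-2,0],[-1.5,114.5,-2,0]]'
python3 - <<'E'
from h import *
s=sense();print(s["eef_pos"],s["ft_force"])
cv2.imwrite("pics/w2.png",cams.capture("wrist")["image"][:,:,::-1])
E
```

```text
clock: 3.58
eef_pos: [470.8, 84.1, 113.3]
eef_rot: [0.541, -0.455, 0.455, -0.541]
ft_force: [-0.3, -0.1, -0.7]
grip_width: -0.003
[470.78252379  84.12923329 113.32354842] [-0.34221795 -0.07764559 -0.73234893]
```

View pics/w2.png

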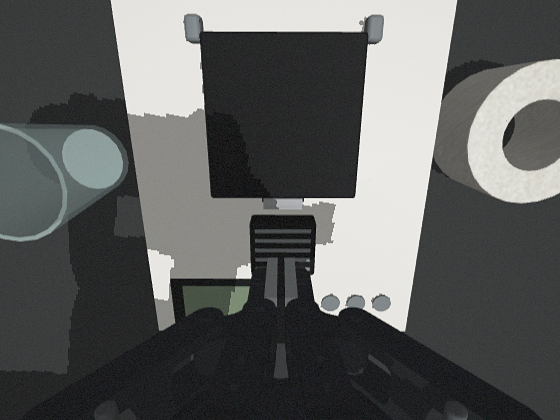

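No contact force yet. I'll check where the fingertip projects, then press further in small steps.

```bash
python3 - <<'E'
from h import *
c=cams.capture("wrist");I=np.linalg.inv(c["mount"]);print(c["mount"].round(2).tolist())
for p in[(0,25,0),(0,25,11),(0,25,-11),(0,15,11),(0,5,11),(14,25,11)]:
    q=I@np.r_[p,1];print(p,q[0]/q[2]*c["fx"]+c["cx"],q[1]/q[2]*c["fy"]+c["cy"])
s=sense();M=R.from_quat(s["eef_rot"]).as_matrix();T=np.eye(4);T[:3,:3]=M;T[:3,3]=s["eef_pos"];W=T@c["mount"]
yaw=.1717;u=np.array([np.cos(yaw),np.sin(yaw),0]);v=np.array([-u[1],u[0],0]);o=np.array([529.4,93.3,0])
for x,y,z in[(-40,19,93.5),(-40,-19,93.5),(-40,19,87.5),(-40,-19,87.5),(-74,19,93.5)]:
    q=np.linalg.inv(W)@np.r_[o+u*x+v*y+[0,0,z],1];print(z,q[0]/q[2]*c["fx"]+c["cx"],q[1]/q[2]*c["fy"]+c["cy"])
E
python3 -m pendant '[[0,1,0,0],[0,2,0,0],[0,2,0,0]]'; python3 -m pendant '[[0,1,0,0],[0,2,0,0],[0,2,0,0]]'
```

```text
[[1.0, 0.0, -0.0, -0.24], [0.0, -0.32, 0.95, -145.97], [0.0, -0.95, -0.32, 83.09], [0.0, 0.0, 0.0, 1.0]]
(0, 25, 0) 281.2365015440779 249.925863338278
(0, 25, 11) 281.2512441829985 232.95935300955642
(0, 25, -11) 281.2222995209517 266.27020802154533
(0, 15, 11) 281.2703733605829 239.94423690861547
(0, 5, 11) 281.29168461036073 247.7258890358533
(14, 25, 11) 305.07016015359034 232.97110960172748
93.5 249.2835511480468 222.99461053699048
93.5 316.64427537769166 223.0318294106724
87.5 250.26293601318645 219.2901493113414
87.5 315.53444552618816 219.3255356565764
93.5 251.07601700345023 276.0358205375801
clock: 4.05
eef_pos: [470.8, 84.1, 111.3]
eef_rot: [0.541, -0.455, 0.455, -0.541]
ft_force: [0.3, -0.3, 0.0]
grip_width: -0.001
clock: 4.42
eef_pos: [470.8, 84.1, 109.3]
eef_rot: [0.541, -0.455, 0.455, -0.541]
ft_force: [-0.6, -0.8, -0.4]
grip_width: -0.002
```

```bash
python3 - <<'E'
from h import *
s=sense();print(s["eef_pos"],s["ft_force"],s["tau"])
a=cams.capture("wrist")["image"];b=cams.capture("scene")["image"];t=cams.capture("top")["image"]
A=cv2.resize(a[180:340,200:360],(400,400),interpolation=2)
B=cv2.resize(b[120:260,180:320],(400,400),interpolation=2)
cv2.imwrite("pics/w3.png",np.hstack([A,B])[:,:,::-1])
E
```

```text
[470.76985768  84.08183747 109.29356263] [-0.62985624 -0.78666054 -0.41128361] [ 2.15002856e-04 -3.49304831e+01 -1.88090283e+01 -1.79796956e-05
 -4.49960251e-03 -2.08709372e-05]
```

View pics/w3.png

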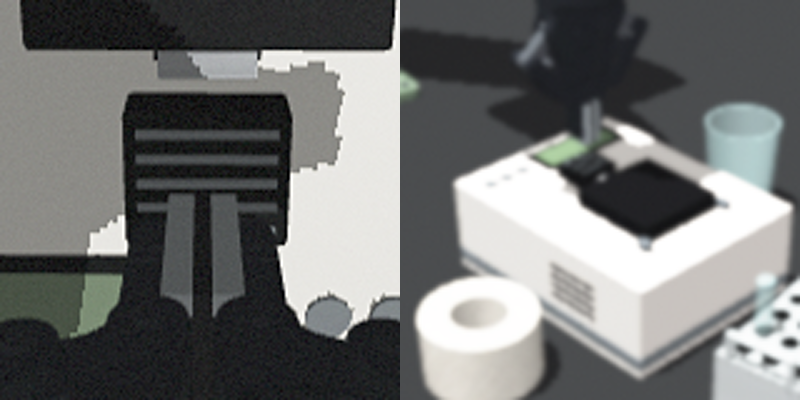

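```bash
python3 - <<'E'
from h import *
c=cams.capture("wrist");s=sense();M=R.from_quat(s["eef_rot"]).as_matrix();T=np.eye(4);T[:3,:3]=M;T[:3,3]=s["eef_pos"];W=T@c["mount"]
sc=cams.capture("scene")
def pr(c,W,p):
    q=np.linalg.inv(W)@np.r_[p,1];return (q[0]/q[2]*c["fx"]+c["cx"]).round(1),(q[1]/q[2]*c["fy"]+c["cy"]).round(1)
yaw=.1717;u=np.array([np.cos(yaw),np.sin(yaw),0]);v=np.array([-u[1],u[0],0]);o=np.array([529.4,93.3,0])
for x,y,z in[(-40,19,93.5),(-40,-19,93.5),(-40,19,87.5),(-57,0,93.5),(-74,19,93.5),(-74,-19,93.5)]:
    p=o+u*x+v*y+[0,0,z];print("tab",x,y,z,pr(c,W,p),pr(sc,sc["world_from_camera"],p))
for y in(25,12,0,-10):
  for z in(11,0,-11):
    p=(T@[0,y,z,1])[:3];print("tool",y,z,p.round(),pr(c,W,p),pr(sc,sc["world_from_camera"],p))
B=cv2.resize(sc["image"][130:210,200:320],(780,520),interpolation=2);cv2.imwrite("pics/s4.png",B[:,:,::-1])
E
```

```text
tab -40 19 93.5 (np.float64(248.6), np.float64(225.6)) (np.float64(255.0), np.float64(176.0))
tab -40 -19 93.5 (np.float64(317.4), np.float64(225.6)) (np.float64(243.1), np.float64(181.6))
tab -40 19 87.5 (np.float64(249.6), np.float64(221.7)) (np.float64(255.1), np.float64(178.2))
tab -57 0 93.5 (np.float64(282.9), np.float64(253.4)) (np.float64(244.3), np.float64(176.2))
tab -74 19 93.5 (np.float64(250.4), np.float64(279.6)) (np.float64(245.4), np.float64(171.1))
tab -74 -19 93.5 (np.float64(315.2), np.float64(279.6)) (np.float64(233.5), np.float64(176.5))
tool 25 11 [482.  86.  84.] (np.float64(281.3), np.float64(233.0)) (np.float64(247.2), np.float64(180.7))
tool 25 0 [471.  84.  84.] (np.float64(281.2), np.float64(249.9)) (np.float64(244.1), np.float64(179.1))
tool 25 -11 [460.  82.  84.] (np.float64(281.2), np.float64(266.3)) (np.float64(241.0), np.float64(177.5))
tool 12 11 [482.  86.  97.] (np.float64(281.3), np.float64(242.2)) (np.float64(247.0), np.float64(175.9))
tool 12 0 [471.  84.  97.] (np.float64(281.3), np.float64(260.2)) (np.float64(243.9), np.float64(174.3))
tool 12 -11 [460.  82.  97.] (np.float64(281.2), np.float64(277.4)) (np.float64(240.8), np.float64(172.8))
tool 0 11 [482.  86. 109.] (np.float64(281.3), np.float64(252.0)) (np.float64(246.9), np.float64(171.5))
tool 0 0 [471.  84. 109.] (np.float64(281.3), np.float64(271.0)) (np.float64(243.7), np.float64(169.9))
tool 0 -11 [460.  82. 109.] (np.float64(281.3), np.float64(289.2)) (np.float64(240.6), np.float64(168.3))
tool -10 11 [482.  86. 119.] (np.float64(281.3), np.float64(261.2)) (np.float64(246.8), np.float64(167.7))
tool -10 0 [471.  84. 119.] (np.float64(281.3), np.float64(281.2)) (np.float64(243.6), np.float64(166.1))
tool -10 -11 [460.  82. 119.] (np.float64(281.3), np.float64(300.2)) (np.float64(240.5), np.float64(164.5))
```

View pics/s4.png

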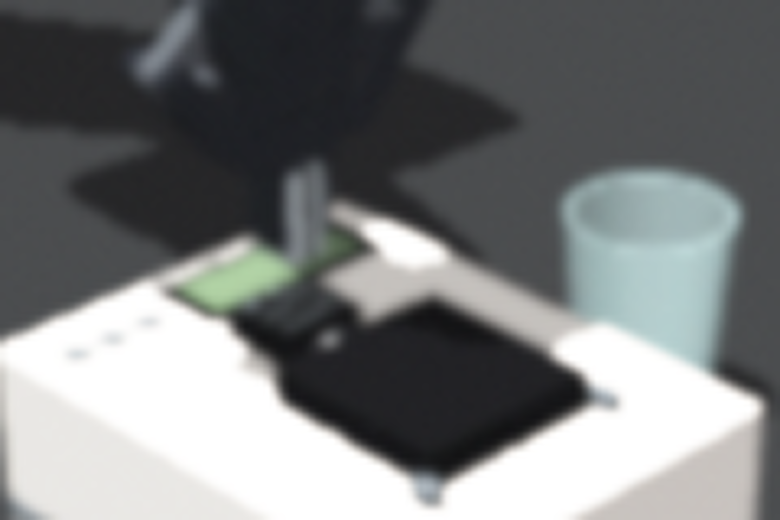

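Both views put the visible fingertip end above the tab (scene (247,170), wrist row 258). That is about 15 to 20 mm higher than the nominal nose length gives. I'll creep down, watching the force.

```bash
python3 -m pendant '[[0,1.5,0,0],[0,3,0,0],[0,4,0,0]]'; python3 -m pendant '[[0,1.5,0,0],[0,3,0,0],[0,4,0,0]]';  python3 -m pendant '[[0,1.5,0,0],[0,2.5,0,0]]'; python3 - <<'E'
from h import *
print(sense()["eef_pos"])
a=cams.capture("wrist")["image"];b=cams.capture("scene")["image"]
A=cv2.resize(a[180:340,200:360],(400,400),interpolation=2)
B=cv2.resize(b[130:210,200:280],(400,400),interpolation=2)
cv2.imwrite("pics/w5.png",np.hstack([A,B])[:,:,::-1])
E
```

```text
clock: 5.05
eef_pos: [470.8, 84.1, 105.2]
eef_rot: [0.541, -0.455, 0.455, -0.541]
ft_force: [-0.3, 0.4, -1.2]
grip_width: 0.001
clock: 5.42
eef_pos: [470.8, 84.1, 101.3]
eef_rot: [0.541, -0.455, 0.455, -0.541]
ft_force: [-0.0, 0.4, -0.4]
grip_width: -0.0
clock: 5.68
eef_pos: [470.8, 84.1, 98.8]
eef_rot: [0.541, -0.455, 0.455, -0.541]
ft_force: [0.8, -0.5, -0.1]
grip_width: 0.003
[470.84044687  84.09426518  98.79583812]
```

View pics/w5.png

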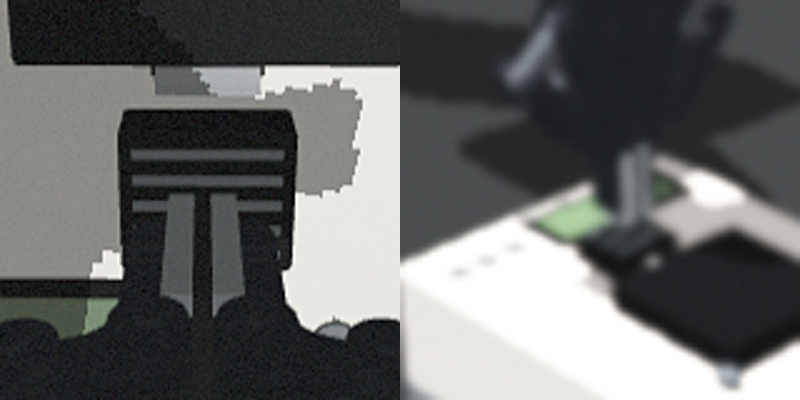

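```bash
for i in 1 2; do :; done; python3 -m pendant '[[0,1,-2,0],[0,2,-2,0],[0,3,-2,0],[0,3,-2,0]]'; python3 -m pendant '[[0,1,0,0],[0,2,0,0],[0,2,0,0]]';  python3 -m pendant '[[0,1,0,0],[0,2,0,0],[0,2,0,0]]'
```

```text
clock: 6.28
eef_pos: [468.8, 83.7, 95.8]
eef_rot: [0.541, -0.455, 0.455, -0.541]
ft_force: [0.6, -0.6, -0.6]
grip_width: 0.001
clock: 6.65
eef_pos: [468.8, 83.7, 93.8]
eef_rot: [0.541, -0.455, 0.455, -0.541]
ft_force: [0.1, 0.4, 0.5]
grip_width: -0.001
clock: 7.02
eef_pos: [468.8, 83.7, 91.8]
eef_rot: [0.541, -0.455, 0.455, -0.541]
ft_force: [-0.1, 0.1, 0.5]
grip_width: 0.001
```

```bash
python3 -m pendant '[[0,1,0,0],[0,2,0,0],[0,2,0,0]]'; python3 -m pendant '[[0,1,0,0],[0,2,0,0],[0,2,0,0]]'; python3 - <<'E'
from h import *
print(sense()["eef_pos"])
a=cams.capture("wrist")["image"];b=cams.capture("scene")["image"]
A=cv2.resize(a[100:340,160:400],(400,400),interpolation=2)
B=cv2.resize(b[130:210,200:280],(400,400),interpolation=2)
cv2.imwrite("pics/w6.png",np.hstack([A,B])[:,:,::-1])
E
```

```text
clock: 7.4
eef_pos: [468.9, 83.8, 90.0]
eef_rot: [0.541, -0.455, 0.455, -0.541]
ft_force: [-0.1, -0.5, 1.3]
grip_width: -0.002
clock: 7.78
eef_pos: [468.9, 83.8, 87.9]
eef_rot: [-0.541, 0.455, -0.455, 0.541]
ft_force: [-0.6, -0.2, 2.6]
grip_width: 0.0
[468.91801711  83.76864306  87.93748111]
```

View pics/w6.png

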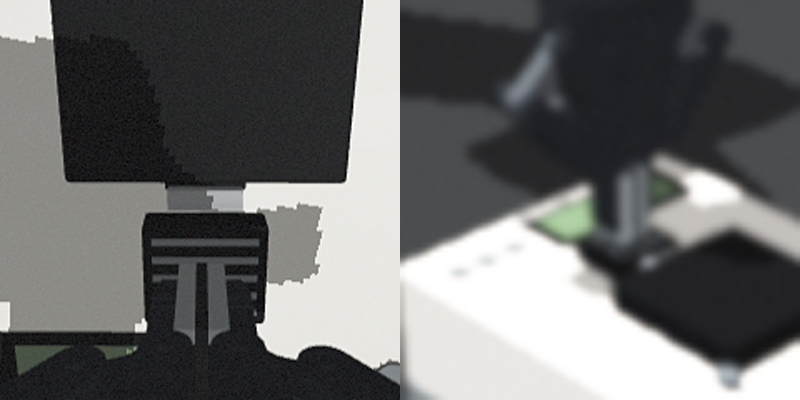

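The fingertip is now on the tab (2.6 N), so the true tip lies about 3 mm behind the TCP. I'll press about 3 mm more and hold for the lid.

```bash
python3 -m pendant '[[0,1,0,0],[0,2,0,0],[0,2.7,0,0],[0,2.7,0,0],[0,2.7,0,0],[0,2.7,0,0],[0,2.7,0,0],[0,2.7,0,0],[0,2.7,0,0],[0,2.7,0,0]]'; python3 - <<'E'
from h import *
print(sense()["eef_pos"])
a=cams.capture("wrist")["image"];b=cams.capture("scene")["image"]
B=cv2.resize(b[110:230,190:310],(420,420),interpolation=2)
cv2.imwrite("pics/w7.png",np.hstack([a[:,100:460],B])[:,:,::-1])
E
```

```text
clock: 9.12
eef_pos: [468.9, 83.8, 85.2]
eef_rot: [-0.541, 0.455, -0.455, 0.541]
ft_force: [-0.5, -0.1, 3.8]
grip_width: -0.0
[468.90759411  83.75880852  85.21465204]
```

View pics/w7.png

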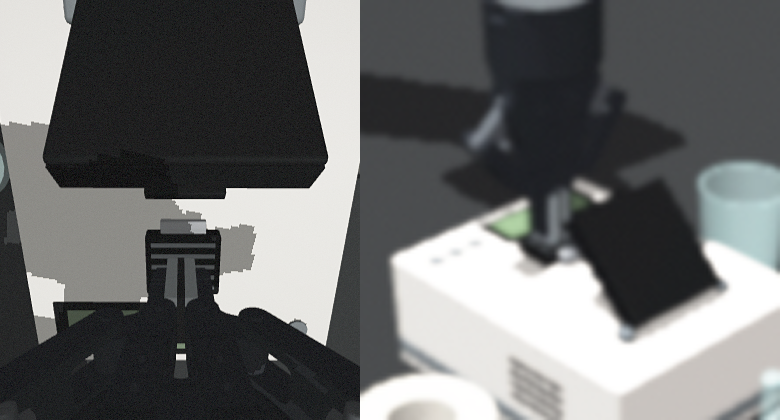

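The lid has sprung up: in the scene crop it stands tilted, and the wrist view shows the lip and ledge at about (285,190). I'll rise clear of the tab, then move in to the lip.

```bash
python3 -m pendant '[[0,-6,0,0],[0,-16,0,0],[0,-28,0,0],[0,-36,0,0],[0,-36,10,0],[0,-36,22,0],[0,-36,32,0],[0,-36,38,0],[0,-36,38,0]]'; python3 -m pendant '[[0,0,3,0],[0,0,6,0],[0,0,9,0],[0,0,12,0],[0,0,15,0],[0,0,18,0],[0,0,18,0]]'; python3 - <<'E'
from h import *
print(sense()["eef_pos"])
a=cams.capture("wrist")["image"];b=cams.capture("scene")["image"]
B=cv2.resize(b[110:230,190:310],(420,420),interpolation=2)
cv2.imwrite("pics/w8.png",np.hstack([a[:,100:460],B])[:,:,::-1])
E
```

```text
clock: 10.35
eef_pos: [506.6, 90.3, 120.8]
eef_rot: [0.541, -0.455, 0.455, -0.541]
ft_force: [-0.7, 0.7, -0.2]
grip_width: -0.002
clock: 11.22
eef_pos: [524.6, 93.4, 121.2]
eef_rot: [-0.541, 0.455, -0.455, 0.541]
ft_force: [-0.3, 0.5, -0.5]
grip_width: -0.002
[524.58719864  93.41477194 121.19849966]
```

View pics/w8.png

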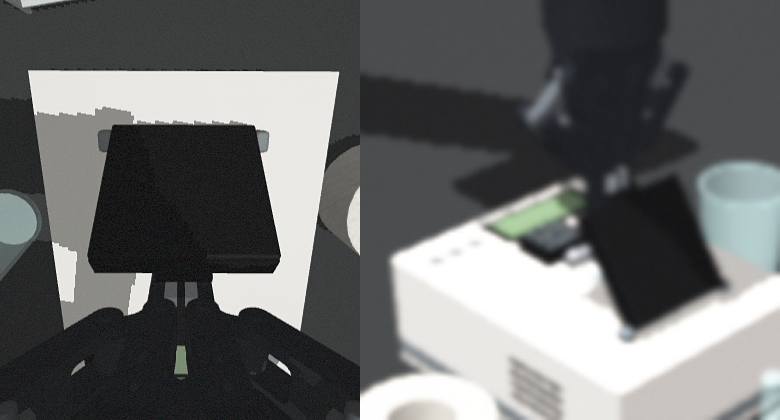

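The finger is under and against the lip and centred on it. I'll push backwards, rising slightly.

```bash
python3 -m pendant '[[0,0,3,0],[0,-1,6,0],[0,-2,9,0],[0,-3,12,0],[0,-5,15,0],[0,-6,18,0],[0,-8,21,0],[0,-9,24,0]]'; python3 -m pendant '[[0,-1,3,0],[0,-2,6,0],[0,-3,9,0],[0,-4,12,0],[0,-5,15,0],[0,-5,18,0],[0,-5,20,0],[0,-5,20,0]]'; python3 - <<'E'
from h import *
print(sense()["eef_pos"])
a=cams.capture("wrist")["image"];b=cams.capture("scene")["image"]
B=cv2.resize(b[110:230,190:310],(420,420),interpolation=2)
cv2.imwrite("pics/w9.png",np.hstack([a[:,100:460],B])[:,:,::-1])
E
```

```text
clock: 12.32
eef_pos: [548.0, 97.5, 130.4]
eef_rot: [-0.541, 0.455, -0.455, 0.541]
ft_force: [0.3, 0.7, -0.5]
grip_width: -0.001
clock: 13.32
eef_pos: [567.5, 100.9, 135.1]
eef_rot: [0.541, -0.455, 0.455, -0.541]
ft_force: [0.1, 0.2, 0.9]
grip_width: -0.003
[567.50155767 100.88033772 135.12030082]
```

View pics/w9.png

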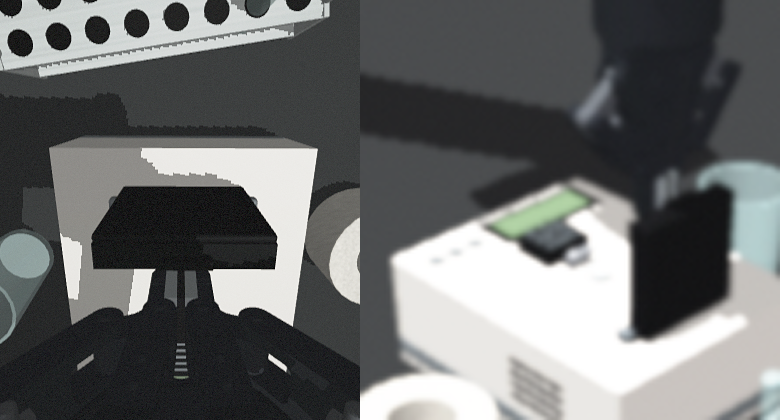

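The lid is at roughly 1.3 rad (nearly upright in the scene crop). I'll push a little further.

```bash
python3 -m pendant '[[0,0,3,0],[0,0,6,0],[0,0,9,0],[0,0,12,0],[0,0,15,0],[0,0,17,0],[0,0,17,0],[0,0,17,0],[0,0,17,0],[0,0,17,0],[0,0,17,0]]'; python3 - <<'E'
from h import *
print(sense()["eef_pos"])
a=cams.capture("wrist")["image"];b=cams.capture("scene")["image"]
B=cv2.resize(b[110:230,190:310],(420,420),interpolation=2)
cv2.imwrite("pics/w10.png",np.hstack([a[:,100:460],B])[:,:,::-1])
E
```

```text
clock: 14.8
eef_pos: [584.1, 103.8, 135.2]
eef_rot: [0.541, -0.455, 0.455, -0.541]
ft_force: [0.6, -0.1, -0.3]
grip_width: -0.001
[584.10839554 103.75625368 135.21989092]
```

View pics/w10.png

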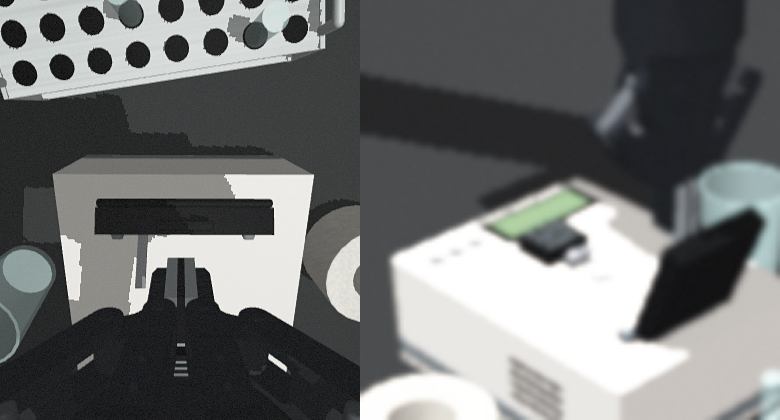

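The lid has fallen back past vertical and is clear of the fingers. I'll withdraw and check.

```bash
python3 -m pendant '[[0,0,-10,0],[0,0,-30,0],[0,-20,-60,0],[0,-50,-90,0],[0,-80,-120,0],[20,-110,-150,0],[60,-120,-170,0],[100,-120,-190,0],[150,-120,-200,0],[200,-120,-200,0],[250,-120,-200,0],[300,-120,-200,0],[300,-120,-200,0],[300,-120,-200,0]]'; python3 - <<'E'
from h import *
s=sense();print(s["eef_pos"],s["ft_force"])
a=cams.capture("top")["image"];b=cams.capture("scene")["image"]
A=cv2.resize(a[100:350,140:390],(400,400),interpolation=2)
B=cv2.resize(b[120:290,170:380],(400,400),interpolation=2)
cv2.imwrite("pics/w11.png",np.hstack([A,B])[:,:,::-1])
# shift of surroundings versus first pictures
for n,im,boxes in(("top",a,{"beaker":(155,258,205,305),"tape":(315,205,375,262),"rack":(165,115,295,195)}),):
    z=cv2.imread("pics/top0.png")[:,:,::-1]
    for k,(x0,y0,x1,y1) in boxes.items():
        p=cv2.phaseCorrelate(*[np.float32(cv2.cvtColor(np.ascontiguousarray(i[y0:y1,x0:x1]),7)) for i in(z,im)]);print(k,p)
E
```

```text
clock: 16.65
eef_pos: [437.6, -225.3, 254.9]
eef_rot: [-0.541, 0.456, -0.455, 0.541]
ft_force: [-0.7, 0.0, -0.4]
grip_width: 0.005
[ 437.59433548 -225.2825981   254.93314946] [-0.6744737   0.01893537 -0.44832119]
beaker ((-0.023782753221627928, 0.10395122726921713), 0.8847075835863749)
tape ((0.02273453040790585, 0.20025060828140795), 0.753274855348799)
rack ((0.5065081303470578, -0.004189790369807156), 1.006501058295921)
```

The viewer limit is reached, so I'll check the lid angle numerically against projected lid points.

```bash
python3 - <<'E'
from h import *
yaw=.1717;u=np.array([np.cos(yaw),np.sin(yaw),0]);v=np.array([-u[1],u[0],0]);o=np.array([529.4,93.3,0])
def pr(c,p):
    q=np.linalg.inv(c["world_from_camera"])@np.r_[p,1];return np.array([q[0]/q[2]*c["fx"]+c["cx"],q[1]/q[2]*c["fy"]+c["cy"]])
for n in("scene","top"):
  c=cams.capture(n);d=(c["image"].max(2)<65).astype(np.uint8)
  for th in(1.4,1.6,1.8,1.95,2.1):
    def pt(a,h,y):return o+u*(55-a*np.cos(th)+h*np.sin(th))+v*y+[0,0,81+a*np.sin(th)+h*np.cos(th)]
    P=np.array([pr(c,pt(a,h,y)) for a in(0,80) for h in(0,16) for y in(-39,39)],np.float32)
    m=np.zeros(d.shape,np.uint8);cv2.fillConvexPoly(m,cv2.convexHull(P).astype(int),1)
    print(n,th,"dark share in outline",round((d*m).sum()/m.sum(),3),"hull",P.min(0).round(),P.max(0).round(),"tops",P[4:].round().tolist())
  P=[pr(c,o+v*0+u*x+[0,0,80]) for x in(-25,0,15,55)];print("deck line",np.round(P).tolist())
k=cams.capture("wrist")
E
```

```text
scene 1.4 dark share in outline 0.376 hull [261. 159.] [295. 207.] tops [[261.0, 171.0], [286.0, 159.0], [266.0, 173.0], [292.0, 161.0]]
scene 1.6 dark share in outline 0.466 hull [266. 161.] [297. 208.] tops [[266.0, 173.0], [292.0, 161.0], [272.0, 176.0], [297.0, 164.0]]
scene 1.8 dark share in outline 0.573 hull [266. 164.] [302. 209.] tops [[272.0, 177.0], [297.0, 164.0], [277.0, 181.0], [302.0, 168.0]]
scene 1.95 dark share in outline 0.696 hull [266. 168.] [306. 210.] tops [[276.0, 180.0], [301.0, 168.0], [281.0, 185.0], [306.0, 173.0]]
scene 2.1 dark share in outline 0.727 hull [266. 172.] [309. 211.] tops [[279.0, 184.0], [305.0, 172.0], [284.0, 190.0], [309.0, 177.0]]
deck line [[254.0, 186.0], [261.0, 190.0], [266.0, 192.0], [278.0, 199.0]]
top 1.4 dark share in outline 0.192 hull [229. 211.] [278. 235.] tops [[278.0, 226.0], [231.0, 235.0], [277.0, 216.0], [229.0, 226.0]]
top 1.6 dark share in outline 0.501 hull [227. 206.] [276. 228.] tops [[276.0, 216.0], [229.0, 226.0], [275.0, 206.0], [227.0, 216.0]]
top 1.8 dark share in outline 0.685 hull [226. 197.] [276. 228.] tops [[275.0, 207.0], [227.0, 216.0], [273.0, 197.0], [226.0, 207.0]]
top 1.95 dark share in outline 0.76 hull [225. 191.] [276. 228.] tops [[273.0, 200.0], [226.0, 209.0], [271.0, 191.0], [225.0, 201.0]]
top 2.1 dark share in outline 0.662 hull [224. 186.] [276. 228.] tops [[272.0, 194.0], [225.0, 203.0], [270.0, 186.0], [224.0, 195.0]]
deck line [[264.0, 267.0], [261.0, 254.0], [259.0, 245.0], [255.0, 223.0]]
```

```bash
python3 -c "
from workcell import order,sense
print(order.hand_in(), sense()['clock'])"
```

```text
the job is handed in; nothing more can be done
the job is handed in; nothing more can be done
```

The photometer lid is open at about its stop, and the job is handed in, at about 17 s of the 45 s allowed. I pressed the release tab down until the lid sprang up (3.8 N). I then pushed the raised lip backwards until the lid fell open, and took the hand clear to the side.

**Lid angle:** the last top view fits the lid outline best at 1.95 rad, the stop. The scene view was less exact, scoring 1.95 and 2.1 rad nearly the same. I could not look at a final picture because the 12-picture limit was used up, so this check is numeric only.

**Objects around the instrument:**

| Object | Shift in the top view |
|---|---|
| Beaker | about 0.1 px |
| Tape roll | 0.2 px |
| Tube rack | 0.5 px, an unreliable match |

By my estimate the fingertip stayed at least 13 mm above the rack's tallest tube and never reached over it. I did not check the cuvette in a picture. The fingertip stayed about 40 mm above it by the same estimate.

**Disagreement:** the shut fingertips sit about 3 mm behind the TCP, not 25 mm ahead of it as stated. My first press therefore stopped short, and I found contact by creeping down while watching the force. After withdrawing, the measured force was only noise.

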